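# Expose half of a dyed sample under a sprung shutter

### The job

Load the dyed sample for a light-fastness strip: slide the carrier by its blue grip along the exposure frame until you feel it seat on the hidden stop inside, keeping the shutter shut while you do, and let go of it. Then draw the sprung shutter back by its red handle to half travel, never so far that light gets onto the covered half of the window, and finish while holding it there, because it snaps shut when let go. Leave the beakers, the spatula and the dish where they are.

Things in the scene. Friction and masses are not known exactly. Their poses are not given: they have to be found in the camera images.
- frame: Grey exposure frame fixed to the table. Origin on the table, under the middle of its housing; at yaw 0 its +x points away from the robot, +y to the robot's left. Housing x -115 to +85, y -75 to +75 mm, deck top 26 mm above the table, shutter rails to 36 mm, two spring barrels (y +-61 mm) to 41 mm. Loading sill: x -20 to +80, y +75 to +210 mm, 10 mm thick, low fences to 17 mm.
- channel_mouth (a point): Middle of the mouth of the channel under the frame's deck, on the channel floor (10 mm above the table), at x +30, y +75 mm in the frame. The channel is 84 mm wide, 11 mm high and runs from here along the frame's -y; the carrier slides in it with 2 mm play at each side.
- window (a point): Middle of the 60 x 60 mm window in the deck, at x +30, y 0 mm in the frame, 26 mm above the table. Yellow ticks on the two aluminium rails beside it mark its middle line, where the shutter's far edge lies at half travel; black ticks mark shut and fully open.
- carrier: Loose aluminium sample tray with an ochre board, 80 (x) x 180 (y) x 8 mm, 0.2 kg, axes as the frame's. Origin: centre of its underside, 10 mm above the table. It starts partly in the channel, 30 to 80 mm short of its seat, and slides home along the frame's -y. Blue upright grip 16 (x) x 34 (y) mm, centred at y +70 mm from the origin, 8 to 48 mm above the underside: pinch it across x.
- carrier_nose (a point): Middle of the carrier's leading edge (its -y end), 90 mm from the carrier's origin.
- stop_face (a point): Middle of the face of the adjustable brass stop hidden in the channel; axes as the frame's. Its place along the channel differs every time (y -55 to -39 mm from the frame's origin). The carrier is home when its nose touches this face.
- shutter (a joint): Travel in m of the black sprung shutter plate over the window: 0 shut (at rest), 0.070 fully open. It opens along the frame's -x; at half, 0.035, its far edge lies across the middle of the window. Springs pull it shut: about 3 N at 0, 9 N at half, 15 N fully open. The plate's top is 30 mm above the table.
- handle_foot (a point): Foot of the red handle on the shutter: bar 16 (x) x 50 (y) x 38 mm high on a flange 3 mm thick, 30 x 58 mm. Axes as the frame's. This point: centre of its underside, 30 mm above the table; shut, it lies at x -30, y 0 mm in the frame, and moves along the frame's -x as the shutter opens. Pinch it from above across x.
- ochre_beaker: Empty ochre-stained plastic beaker, 90 mm across the rim, 125 mm tall, standing beside the frame. Origin: centre of its underside. Leave alone.
- green_beaker: Empty dark green beaker of the same size. Origin: centre of its underside. Leave alone.
- spatula: Wooden spatula 250 mm long lying on the table along its own x. Leave alone.
- dish: Small white dish, 80 mm across, 25 mm tall. Origin: centre of its underside. Leave alone.
There are look-alikes about, which are no part of the job. There is more than one size of the carrier; the job needs the larger.

How it is judged:
On the way, in this order (a step that is already met when the one before it is completed fails the run):
1. the carrier is home against the hidden stop, with the shutter shut and the carrier let go (y of carrier_nose in the frame of stop_face below 0.002 m and value of joint shutter below 0.004 m and contact force between the fingers and carrier below 0.2 N), for 0.2 s.
2. the shutter is held at half travel by its handle (value of joint shutter between 0.03 and 0.04 m and velocity of joint shutter between -0.01 and 0.01 m/s and contact force between the fingers and shutter above 3 N), for 0.5 s.
At the end, for the whole second after the job is handed in: The program ends with the fingers holding the red handle (more than 3 N on it) and the shutter standing still at half travel, 35 mm within 5 mm, the carrier let go and still home within 3 mm of the stop (all of step 2 and y of carrier_nose in the frame of stop_face below 0.003 m and contact force between the fingers and carrier below 0.2 N); the arm keeps its last pose, push and grip.
It fails at once if the shutter is drawn beyond 45 mm: light falls on the half that must stay covered (value of joint shutter above 0.045 m).
It fails at once if the shutter is opened while the carrier is not home (value of joint shutter above 0.006 m and not (y of carrier_nose in the frame of stop_face below 0.004 m)).
It fails at once if a beaker, the spatula or the dish is moved more than 20 mm (distance of any of ochre_beaker, green_beaker, spatula, dish from where it was at the start of the episode above 0.02 m).
It also fails if it takes over 51 s, if anything falls off the work surface, if the arm or the gripper's body presses on something with over 40 N, if the wrist force passes 120 N, or if a joint passes its speed limit or range.

### The arm

A 6-joint arm with a two-finger parallel gripper is mounted at the origin on the work surface. World frame = base frame: x ahead of the robot, y to its left, z up, the work surface at z = 0. Lengths are in m, angles in rad, forces in N, time in s.
With the tool pointing down it reaches from about 0.35 to 0.975 m from the base axis. Payload 4.9 kg.
Tool frame: the origin (TCP) lies on the front face of the gripper's body, between the roots of the fingers; the fingertips stand ctrl.finger_overhang ahead of it and the grasp point (between the pads) lies 54 mm ahead of it (ctrl.finger_overhang is the distance from the TCP to the fingertips, in m); z points along the fingers, y is the line along which they close (so a half turn about z gives the same grasp; the last joint's range is limited). The gripper opens to 85 mm and grips with 20 to 120 N. Pads are 22 mm wide; open, the fingers measure 114 mm over their backs; the gripper's body (76 mm by 85 mm) begins 54 mm behind the grasp point. The pads swing forward as they close: fully open they stand 13 mm farther back than shut.
Start: joints at [1.205, 0.053, 1.613, -0, 1.476, -0.119], TCP at [0.153, 0.606, 0.304] pointing down, gripper open.
Joint ranges: [-3.01, 3.01], [-1.01, 2.22], [0.06, 2.58], [-1.02, 4.17], [0.09, 2.62], [-3.14, 3.14]. Speed limits (rad/s): [2.57, 2.57, 3.14, 3.14, 3.14, 3.14].

### API

Orientations are given as a rotation vector (axis times angle).
In Python, from station import ctrl, vision gives the robot as it stands. The module is installed in compiled form; this text tells all that it offers.
- The arm moves only by the tool drive_tool, never from a script. Its argument "rows" is a list of rows, each a list of 2 entries, a list of its own where there are three numbers: the shift along the tool's x, y, z in m, then the turn about the tool's z in rad. A call has 1 to 10 rows; each row shifts and turns the commanded pose from where the row before left it, along the tool's axes as they then stand; what a row does not reach is not made up. A row lasts 1/10 s, in which the tool goes at most 50 mm and 8.59 degrees, less where a joint would pass 70% of its speed; a pose out of reach is approached as far as the arm can. A call with a gripper value outside its range is refused whole. "jaw" is the closure, from 0 (fully open) to 1 (shut), set as the call begins (left out, the last holds). The fingers move at their own pace and stop on an object; "grip_force" is the grip in N (left out, the last holds). Time passes only in rows, so rows that do not move let the fingers close. It gives the time, the measured TCP pose, the force, the opening and the grip force at its end, in the units of the state.
- ctrl.get_obs(): the state, without advancing time (a new reading comes with each control period).
- vision.get_image(name): name is "scene" or "top" or "wrist"; returns a dict with "image" (400x640x3 uint8, blue, green, red), "vertical_fov" (degrees; the focal length in pixels is half the picture's height over the tangent of half this angle, whatever the lens; pixels are square), "cx", "cy" (the principal point, pixels), "R" (3x3) and "t" (3): a world point X has camera coordinates R X + t. Camera axes: x right, y down, z forward; pixel columns grow to the right and rows downward; lengths in m; the calibration is good to about 2 mm. The wrist camera is an equidistant fisheye: a pixel r from the principal point sees the ray r / f radians off the axis. A picture is of the moment at which its call begins. There is no depth.
- ctrl.finish_job(): hands the job in; it is judged then, once.
The state is a dict: "t": time; "q": joint angles; "dq": joint speeds; "effort": joint torques, N m; "tool_pos": TCP position; "tool_rot": TCP orientation; "contact_force": force on the tool from outside, world axes, zero at the start; "wrist_torque": the same for the moment, N m; "opening": finger opening in m; "grip_force": force on a finger pad.
Only numpy, scipy, OpenCV 4.12 (cv2) and the standard library are available. Lean on these libraries where they do the work, as an engineer would, in place of code of your own. Each camera call takes 0.05 s, during which the arm holds its last target. There are 200 camera calls.

## Working session

There is one attempt and no reset: what is moved stays moved. The work goes in short steps, Python scripts to look and compute and a tool call to move; the robot and the scene stay as the last step left them, time stands still between calls to the robot, and variables do not carry over. Pictures are saved under pics/ and viewed, at most 10 in all, crops included, and the job is handed in when it is done.

Besides the shell and the picture viewer there is one more tool, called after ">>>" as a command line: name --argument value ..., lists and objects as JSON in quotes. drive_tool: Moves the arm, as the interface text tells. Its arguments: {"type":"object","properties":{"rows":{"type":"array","items":{"type":"array"}},"jaw":{"type":"number"},"grip_force":{"type":"number"}},"required":["rows"]}

```bash
mkdir -p pics
cat > h.py <<'E'
import numpy as np, cv2, json
from station import ctrl, vision
from scipy.spatial.transform import Rotation as Rn
def snap(n,f):
    d=vision.get_image(n); cv2.imwrite(f'pics/{f}.png',d['image'])
    json.dump({k:(np.asarray(v).tolist()) for k,v in d.items() if k!='image'},open(f'pics/{f}.json','w')); return d
def ray(f,u,v,z):
    d=json.load(open(f'pics/{f}.json')); R=np.array(d['R']);t=np.array(d['t'])
    fl=200/np.tan(np.radians(d['vertical_fov']/2))
    p=np.array([u-d['cx'],v-d['cy']])
    if f.startswith('wrist'):
        r=np.hypot(*p);a=r/fl; c=np.array([*(p/max(r,1e-9)*np.sin(a)),np.cos(a)])
    else: c=np.array([*(p/fl),1])
    o=-R.T@t; w=R.T@c
    return o+w*(z-o[2])/w[2]
E
python3 - <<'E'
from h import *
for n in ('scene','top','wrist'): d=snap(n,n+'0'); print(n,d['vertical_fov'],d['R'],d['t'])
o=ctrl.get_obs();print(o['t'],o['tool_pos'],o['tool_rot'],o['opening'],ctrl.finger_overhang)
print(Rn.from_rotvec(o['tool_rot']).as_matrix())
E
```

```text
scene 50.213424814816406 [[ 0.85333647  0.5213234  -0.00622796]
 [ 0.4075323  -0.67443088 -0.61567882]
 [-0.3251681   0.5228431  -0.78797259]] [-0.55172197 -0.22522539  1.29979073]
top 48.78981898158843 [[ 0.02641732 -0.99964929 -0.00184864]
 [-0.99842123 -0.02629307 -0.04963583]
 [ 0.04956982  0.00315697 -0.99876567]] [0.00545    0.61892157 1.11668562]
wrist 65.70646984690485 [[ 0.24310008  0.97000011 -0.00146011]
 [ 0.92768177 -0.23205403  0.29250206]
 [ 0.28338821 -0.07246179 -0.95626378]] [-0.62564622 -0.03772873  0.37921802]
0.15 [0.15254912 0.6057278  0.30293172] [-3.86585706e-01 -3.11733855e+00  2.44198447e-03] 0.08547038879371834 0.0726
[[-9.69708118e-01  2.44265939e-01 -5.62585655e-04]
 [ 2.44266521e-01  9.69706979e-01 -1.49694304e-03]
 [ 1.79891039e-04 -1.58901866e-03 -9.99998721e-01]]
```

View pics/top0.png

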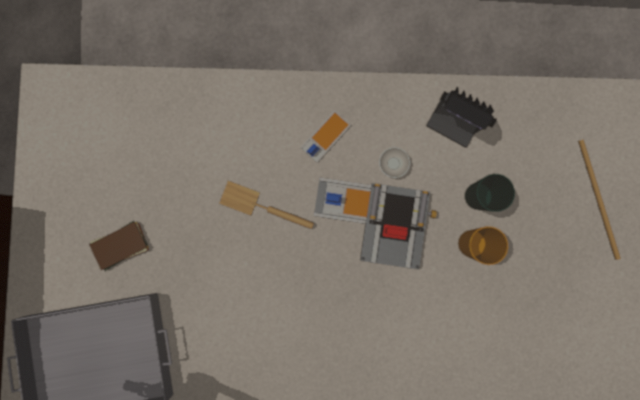

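View pics/scene0.png

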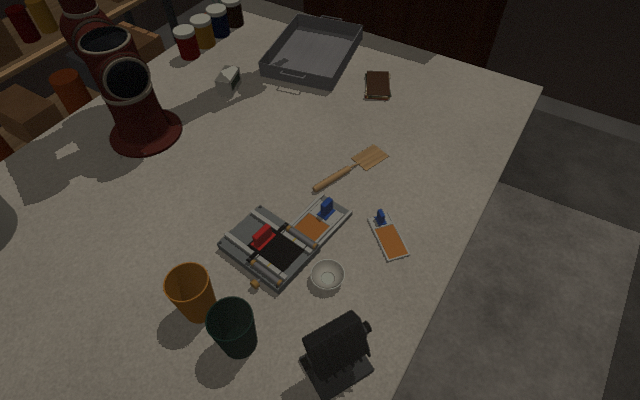

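Top view: the frame is at about (397,225). The larger carrier, partly in the frame's channel with its blue grip at (334,199), is the one meant. The look-alike is the smaller loose tray at (327,137), which lies outside the frame. The red handle is at (396,232), the dish at (396,163), the spatula at (267,205) and the beakers at (490,194) and (485,245). I'll confirm this in an enlarged crop.

Run:
```python
import cv2
a=cv2.imread('pics/top0.png')[120:280,290:450]
a=cv2.resize(a,None,fx=3.75,fy=3.75,interpolation=cv2.INTER_CUBIC)
cv2.imwrite('pics/c1.png',cv2.convertScaleAbs(a,alpha=1.6))
```

```text
(no output)
```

View pics/c1.png

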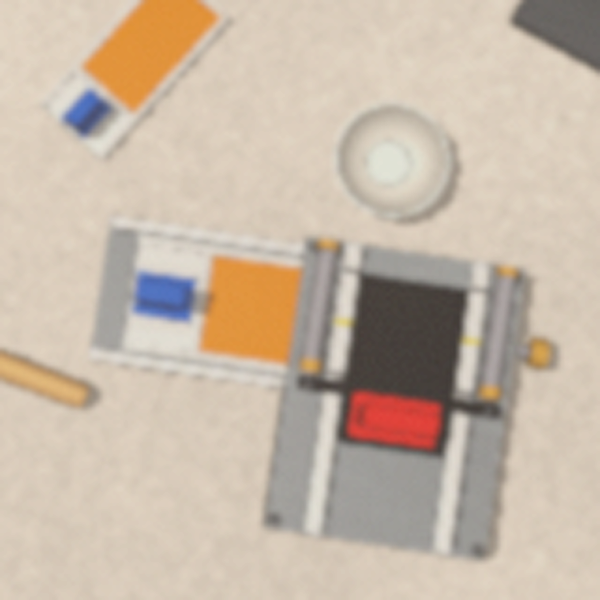

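The crop confirms it: the large tray sits on the frame's sill with its blue grip at crop (163,296). The red handle is at crop (395,420), the yellow ticks are at (344,322) and (470,341), and the small look-alike lies loose at the upper left.

Run:
```python
from h import *
P=lambda u,v,z: ray('top0',290+u/3.75-.37,120+v/3.75-.37,z)
tl,tr,br,bl=[P(*c,.026) for c in((309,240),(526,270),(492,556),(267,523))]
print(np.round([tl,tr,br,bl],3))
ax=(tl+tr)-(bl+br); y1=np.arctan2(ax[1],ax[0]); ay=(tl+bl)-(tr+br); y2=np.arctan2(-ay[0],ay[1])
A,B=P(344,322,.036),P(470,341,.036); d=A-B; y3=np.arctan2(-d[0],d[1])
print('yaw deg',np.degrees([y1,y2,y3]))
yaw=np.mean([y1,y2]); c,s=np.cos(yaw),np.sin(yaw); M=np.array([[c,-s],[s,c]])
ctr=np.mean([tl,tr,br,bl],0)[:2]; o1=ctr-M@[-.015,0]; o2=((A+B)/2)[:2]-M@[.03,0]
print('origin',o1,o2)
o=(o1+o2)/2
for n,p in dict(grip=P(163,292,.058),handle=P(394,418,.068)).items(): print(n,p[:2],M.T@(p[:2]-o))
print('handle pred',o+M@[-.03,0],'grip line',o+M@[.03,.2])
```

```text
[[ 0.674 -0.085  0.026]
 [ 0.657 -0.232  0.026]
 [ 0.464 -0.212  0.026]
 [ 0.482 -0.061  0.026]]
yaw deg [-6.52099417 -6.59740599 -7.0849762 ]
origin [ 0.5840521  -0.14928056] [ 0.58312816 -0.14751129]
grip [0.63375107 0.01363862] [0.03132343 0.1667038 ]
handle [ 0.55494171 -0.13867929] [-0.02957083  0.00638053]
handle pred [ 0.5537865  -0.14496903] grip line [0.63623971 0.04686806]
```

```bash
cat >> h.py <<'E'
YAW=np.radians(-6.6)
def plan(goal,yaw_deg=-6.6,n=1,nr=None):
    """rows to world goal, tool y at yaw_deg; turn spread over the first nr rows"""
    o=ctrl.get_obs(); R=Rn.from_rotvec(o['tool_rot']).as_matrix(); nr=nr or n
    now=np.arctan2(R[1,1],R[0,1]); tt=-(np.radians(yaw_deg)-now); d=(np.array(goal)-o['tool_pos'])/n; rows=[]
    for i in range(n):
        t=tt/nr if i<nr else 0
        rows.append([np.round(R.T@d,4).tolist(),round(t,4)]); R=R@Rn.from_rotvec([0,0,t]).as_matrix()
    print('tool',np.round(o['tool_pos'],4),'yaw',np.degrees(now).round(2),'t',o['t']); print(rows)
E
python3 - <<'E'
from h import *
plan([.634,.014,.20],n=20,nr=10)
E
```

```text
tool [0.1525 0.6057 0.3029] yaw 75.86 t 0.15
[[[-0.0306, -0.0228, 0.0052], np.float64(0.1439)], [[-0.0335, -0.0182, 0.0052], np.float64(0.1439)], [[-0.0358, -0.0132, 0.0052], np.float64(0.1439)], [[-0.0373, -0.0079, 0.0052], np.float64(0.1439)], [[-0.0381, -0.0025, 0.0052], np.float64(0.1439)], [[-0.038, 0.003, 0.0052], np.float64(0.1439)], [[-0.0372, 0.0084, 0.0052], np.float64(0.1439)], [[-0.0356, 0.0137, 0.0052], np.float64(0.1439)], [[-0.0333, 0.0186, 0.0052], np.float64(0.1439)], [[-0.0303, 0.0232, 0.0052], np.float64(0.1439)], [[-0.0266, 0.0273, 0.0052], 0], [[-0.0266, 0.0273, 0.0052], 0], [[-0.0266, 0.0273, 0.0052], 0], [[-0.0266, 0.0273, 0.0052], 0], [[-0.0266, 0.0273, 0.0052], 0], [[-0.0266, 0.0273, 0.0052], 0], [[-0.0266, 0.0273, 0.0052], 0], [[-0.0266, 0.0273, 0.0052], 0], [[-0.0266, 0.0273, 0.0052], 0], [[-0.0266, 0.0273, 0.0052], 0]]
```

>>> drive_tool --rows '[[[-0.031,-0.023,0.005],0.144],[[-0.033,-0.018,0.005],0.144],[[-0.036,-0.013,0.005],0.144],[[-0.037,-0.008,0.005],0.144],[[-0.038,-0.003,0.005],0.144],[[-0.038,0.003,0.005],0.144],[[-0.037,0.008,0.005],0.144],[[-0.036,0.014,0.005],0.144],[[-0.033,0.019,0.005],0.144],[[-0.03,0.023,0.005],0.144]]'

```text
t: 1.15
tool_pos: [0.3935, 0.309, 0.2535]
tool_rot: [-2.353, -2.082, 0.0]
contact_force: [1.2, -0.0, -0.6]
opening: 0.0856
grip_force: 0.0
```

>>> drive_tool --rows '[[[-0.027,0.027,0.005],0],[[-0.027,0.027,0.005],0],[[-0.027,0.027,0.005],0],[[-0.027,0.027,0.005],0],[[-0.027,0.027,0.005],0],[[-0.027,0.027,0.005],0],[[-0.027,0.027,0.005],0],[[-0.027,0.027,0.005],0],[[-0.027,0.027,0.005],0],[[-0.027,0.027,0.005],0],[[0,0,0],0]]'

```text
$.rows: bad value
```

>>> drive_tool --rows '[[[-0.027,0.027,0.005],0],[[-0.027,0.027,0.005],0],[[-0.027,0.027,0.005],0],[[-0.027,0.027,0.005],0],[[-0.027,0.027,0.005],0],[[-0.027,0.027,0.005],0],[[-0.027,0.027,0.005],0],[[-0.027,0.027,0.005],0],[[-0.027,0.027,0.005],0],[[-0.02,0.02,0.005],0]]'

```text
t: 2.15
tool_pos: [0.6246, 0.0168, 0.2033]
tool_rot: [-2.348, -2.087, 0.001]
contact_force: [-0.1, -0.5, -0.4]
opening: 0.0855
grip_force: 0.0
```

>>> drive_tool --rows '[[[0,0,0],0],[[0,0,0],0]]'

```text
t: 2.35
tool_pos: [0.6235, 0.0184, 0.2032]
tool_rot: [-2.347, -2.087, 0.001]
contact_force: [0.8, 0.8, 0.4]
opening: 0.0853
grip_force: 0.0
```

Run:
```python
from h import *
snap('wrist','wrist1'); plan([.634,.014,.20])
```

```text
tool [0.6232 0.0191 0.2034] yaw -6.65 t 2.4
[[[-0.0038, 0.0113, 0.0034], np.float64(-0.0009)]]
```

View pics/wrist1.png

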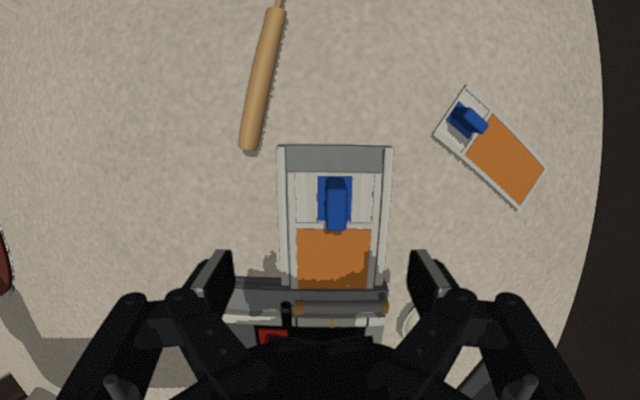

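The wrist view shows the blue grip at about (336,203), standing upright in the frame's large tray with the ochre board below it. The small look-alike is at (490,145).

Run:
```python
from h import *
a=cv2.imread('pics/wrist1.png')[140:340,220:420]
cv2.imwrite('pics/c2.png',cv2.convertScaleAbs(cv2.resize(a,None,fx=3,fy=3,interpolation=cv2.INTER_CUBIC),alpha=1.6))
o=np.array([.5836,-.1484]);c,s=np.cos(YAW),np.sin(YAW);M=np.array([[c,-s],[s,c]])
d=json.load(open('pics/wrist1.json'));print('cam',-np.array(d['R']).T@d['t'])
for u,v,z in ((327,207,.058),(346,207,.058),(327,230,.018),(346,230,.018),(327,230,.058),(346,230,.058),(336,178,.058),(336,178,.018),(278,146,.017),(392,146,.017)):
    p=ray('wrist1',u,v,z)[:2];print(u,v,z,p.round(4),(M.T@(p-o)).round(4))
```

```text
cam [0.63174479 0.09415038 0.27316805]
327 207 0.058 [0.6277 0.0209] [0.0244 0.1733]
346 207 0.058 [0.6416 0.0193] [0.0384 0.1733]
327 230 0.018 [ 0.6246 -0.0143] [0.0253 0.1379]
346 230 0.018 [ 0.6415 -0.0163] [0.0424 0.1379]
327 230 0.058 [0.6257 0.0027] [0.0245 0.155 ]
346 230 0.058 [0.64  0.001] [0.0389 0.1549]
336 178 0.058 [0.6365 0.0419] [0.0307 0.1951]
336 178 0.018 [0.6374 0.0322] [0.0327 0.1856]
278 146 0.017 [0.5923 0.065 ] [-0.0159  0.213 ]
392 146 0.017 [0.6876 0.0545] [0.08   0.2135]
```

View pics/c2.png

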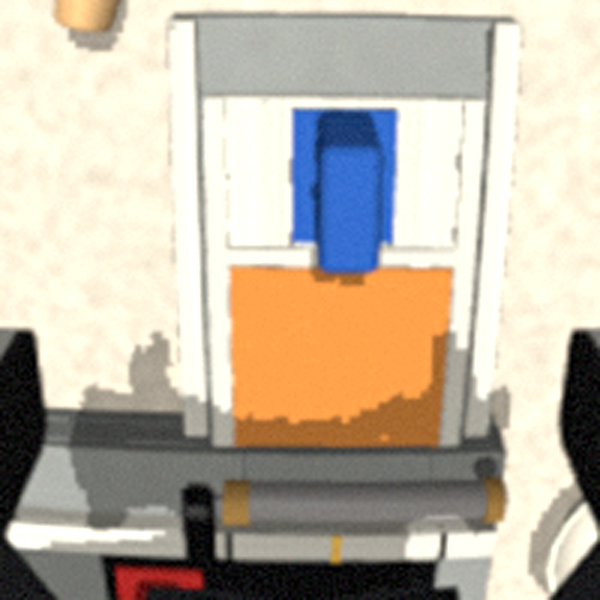

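>>> drive_tool --rows '[[[0,0.006,0.015],0],[[0,0.006,0.02],0],[[0,0,0.02],0],[[0,0,0.02],0],[[0,0,0.015],0],[[0,0,0.01],0],[[0,0,0.005],0],[[0,0,0],0]]'

```text
t: 3.2
tool_pos: [0.6354, 0.0176, 0.0984]
tool_rot: [-2.346, -2.089, 0.001]
contact_force: [0.4, 0.4, 0.6]
opening: 0.0853
grip_force: 0.0
```

>>> drive_tool --rows '[[[0,0,0],0],[[0,0,0],0],[[0,0,0],0],[[0,0,0],0],[[0,0,0],0],[[0,0,0],0],[[0,0,0],0],[[0,0,0],0]]' --jaw 1 --grip_force 25

```text
t: 4.0
tool_pos: [0.6359, 0.0173, 0.0993]
tool_rot: [2.346, 2.089, 0.001]
contact_force: [-0.2, 0.1, 3.0]
opening: 0.0156
grip_force: 25.4
```

>>> drive_tool --rows '[[[-0.004,0,0],0],[[-0.004,0,0],0],[[-0.004,0,0],0],[[-0.004,0,0],0],[[-0.004,0,0],0],[[-0.004,0,0],0],[[-0.004,0,0],0],[[-0.004,0,0],0],[[-0.004,0,0],0],[[-0.002,0,0],0]]'

```text
t: 5.0
tool_pos: [0.6314, -0.0207, 0.0993]
tool_rot: [2.347, 2.088, 0.001]
contact_force: [1.1, 4.8, 5.2]
opening: 0.0162
grip_force: 25.7
```

>>> drive_tool --rows '[[[-0.002,0,0],0],[[-0.002,0,0],0],[[0,0,0],0]]'

```text
t: 5.3
tool_pos: [0.631, -0.0248, 0.0993]
tool_rot: [2.346, 2.088, 0.001]
contact_force: [1.6, 4.8, 5.1]
opening: 0.0154
grip_force: 25.7
```

>>> drive_tool --rows '[[[-0.0015,0,0],0],[[-0.0015,0,0],0],[[0,0,0],0]]'

```text
t: 5.6
tool_pos: [0.6306, -0.0276, 0.0993]
tool_rot: [2.347, 2.088, 0.001]
contact_force: [0.3, 4.6, 5.6]
opening: 0.0156
grip_force: 25.7
```

>>> drive_tool --rows '[[[-0.0015,0,0],0],[[-0.0015,0,0],0],[[0,0,0],0]]'

```text
t: 5.9
tool_pos: [0.6303, -0.0306, 0.0993]
tool_rot: [2.346, 2.088, 0.001]
contact_force: [1.1, 4.0, 5.4]
opening: 0.0157
grip_force: 25.7
```

>>> drive_tool --rows '[[[-0.0015,0,0],0],[[-0.0015,0,0],0],[[0,0,0],0]]'

```text
t: 6.2
tool_pos: [0.6299, -0.0336, 0.0994]
tool_rot: [2.347, 2.088, 0.001]
contact_force: [0.4, 4.4, 6.0]
opening: 0.0156
grip_force: 25.7
```

>>> drive_tool --rows '[[[-0.0015,0,0],0],[[-0.0015,0,0],0],[[0,0,0],0]]'

```text
t: 6.5
tool_pos: [0.6296, -0.0365, 0.0993]
tool_rot: [2.346, 2.088, 0.001]
contact_force: [0.2, 3.8, 5.7]
opening: 0.0158
grip_force: 25.7
```

>>> drive_tool --rows '[[[-0.0015,0,0],0],[[-0.0015,0,0],0],[[0,0,0],0]]'

```text
t: 6.8
tool_pos: [0.6292, -0.0395, 0.0993]
tool_rot: [2.347, 2.088, 0.001]
contact_force: [0.2, 3.2, 4.1]
opening: 0.0157
grip_force: 25.7
```

>>> drive_tool --rows '[[[-0.0015,0,0],0],[[-0.0015,0,0],0],[[0,0,0],0]]'

```text
t: 7.1
tool_pos: [0.629, -0.0416, 0.0994]
tool_rot: [-2.346, -2.088, -0.003]
contact_force: [1.2, 7.2, 6.2]
opening: 0.0158
grip_force: 25.7
```

>>> drive_tool --rows '[[[-0.0015,0,0],0],[[-0.0015,0,0],0],[[0,0,0],0]]'

```text
t: 7.4
tool_pos: [0.6289, -0.0421, 0.0993]
tool_rot: [-2.344, -2.085, -0.01]
contact_force: [2.7, 16.0, 4.5]
opening: 0.0155
grip_force: 25.7
```

>>> drive_tool --rows '[[[-0.0015,0,0],0],[[0,0,0],0],[[0,0,0],0]]'

```text
t: 7.7
tool_pos: [0.6289, -0.0423, 0.0993]
tool_rot: [-2.343, -2.084, -0.013]
contact_force: [3.7, 20.8, 5.5]
opening: 0.0155
grip_force: 25.7
```

>>> drive_tool --rows '[[[0,0,0],0],[[0,0,0],0],[[0,0,0],0],[[0,0,0],0],[[0,0,0],0],[[0,0,0],0]]' --jaw 0

```text
t: 8.3
tool_pos: [0.628, -0.0471, 0.0988]
tool_rot: [2.347, 2.088, -0.0]
contact_force: [0.4, -0.1, 0.0]
opening: 0.0856
grip_force: 0.0
```

The carrier is seated: it stopped dead at 20.8 N of push, and I've let it go. Next I rise and go over the handle.

>>> drive_tool --rows '[[[0,0,-0.015],0],[[0,0,-0.03],0],[[0,0,-0.03],0],[[-0.02,-0.012,-0.025],0],[[-0.02,-0.0125,0],0],[[-0.02,-0.0125,0],0],[[-0.02,-0.0125,0],0],[[-0.015,-0.0125,0],0],[[-0.008,0,0],0],[[0,0,0],0]]'

```text
t: 9.3
tool_pos: [0.555, -0.1427, 0.2]
tool_rot: [2.347, 2.086, 0.001]
contact_force: [0.6, 1.1, -0.4]
opening: 0.0854
grip_force: 0.0
```

Run:
```python
from h import *
d=snap('wrist','wrist2'); snap('top','top2'); o=ctrl.get_obs(); print(o['tool_pos'],o['t'])
a=d['image'][120:320,200:440]
cv2.imwrite('pics/c3.png',cv2.convertScaleAbs(cv2.resize(a,None,fx=3,fy=3,interpolation=cv2.INTER_CUBIC),alpha=1.8))
```

```text
[ 0.55527416 -0.14167334  0.19956251] 9.4
```

View pics/c3.png

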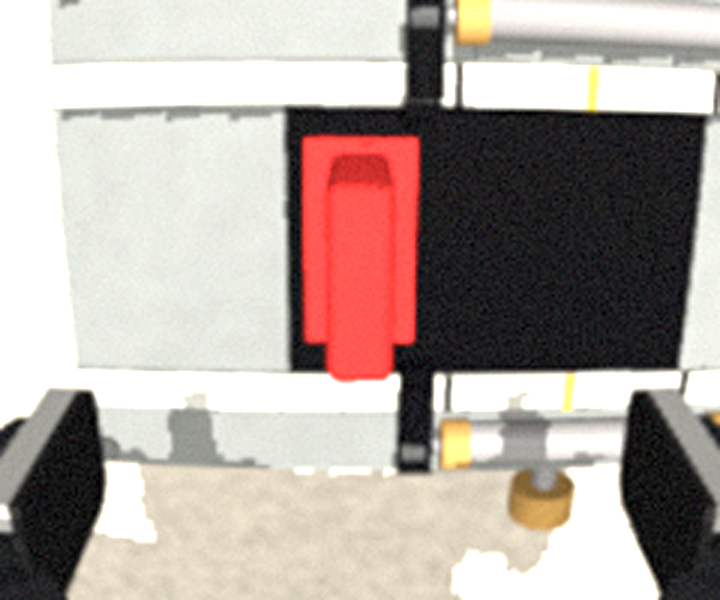

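The crop shows the red handle's top face at crop x 327–393, y 187–380 (wrist pixel about (320,214)). The shutter is shut, its far edge on the far black ticks, and there is free room on both sides of the bar.

Run:
```python
from h import *
for u,v in ((309,214.5),(331,214.5),(320,182.3),(320,246.7),(320,214.5)): print(ray('wrist2',u,v,.070).round(4))
p=ray('wrist2',320,214.5,.070); plan([p[0],p[1],.113])
```

```text
[ 0.5471 -0.1392  0.07  ]
[ 0.5621 -0.1409  0.07  ]
[ 0.5573 -0.1174  0.07  ]
[ 0.5517 -0.1645  0.07  ]
[ 0.5546 -0.14    0.07  ]
tool [ 0.5553 -0.1417  0.1996] yaw -6.64 t 9.4
[[[0.0015, -0.0009, 0.0866], np.float64(-0.0008)]]
```

>>> drive_tool --rows '[[[0.001,-0.001,0.015],0],[[0,0,0.02],0],[[0,0,0.02],0],[[0,0,0.015],0],[[0,0,0.01],0],[[0,0,0.007],0],[[0,0,0],0]]'

```text
t: 10.1
tool_pos: [0.5534, -0.1404, 0.1108]
tool_rot: [-2.345, -2.088, 0.001]
contact_force: [-0.4, -0.2, 0.0]
opening: 0.0854
grip_force: 0.0
```

>>> drive_tool --rows '[[[0,0,0],0],[[0,0,0],0],[[0,0,0],0],[[0,0,0],0],[[0,0,0],0],[[0,0,0],0],[[0,0,0],0],[[0,0,0],0]]' --jaw 1 --grip_force 60

```text
t: 10.9
tool_pos: [0.5545, -0.1409, 0.1126]
tool_rot: [2.346, 2.087, 0.002]
contact_force: [3.6, -0.5, 1.5]
opening: 0.0149
grip_force: 60.2
```

>>> drive_tool --rows '[[[0,-0.003,0],0],[[0,-0.004,0],0],[[0,-0.004,0],0],[[0,-0.004,0],0],[[0,-0.004,0],0],[[0,-0.004,0],0],[[0,-0.003,0],0],[[0,-0.002,0],0],[[0,-0.002,0],0],[[0,0,0],0]]'

```text
t: 11.9
tool_pos: [0.5248, -0.1372, 0.1125]
tool_rot: [2.345, 2.087, 0.004]
contact_force: [8.1, 0.6, -0.9]
opening: 0.0153
grip_force: 59.9
```

Run:
```python
from h import *
o=ctrl.get_obs(); d=o['tool_pos'][:2]-np.array([.5545,-.1409])
print(o['tool_pos'],o['contact_force'],o['grip_force'],'travel',-d@[np.cos(YAW),np.sin(YAW)])
d=snap('wrist','wrist3')
a=d['image'][120:320,200:440]
cv2.imwrite('pics/c4.png',cv2.convertScaleAbs(cv2.resize(a,None,fx=3,fy=3,interpolation=cv2.INTER_CUBIC),alpha=1.8))
```

```text
[ 0.52475165 -0.13724465  0.11253784] [ 8.14834236  0.55184433 -0.87283468] 59.92893576622009 travel 0.029971341044004774
```

View pics/c4.png

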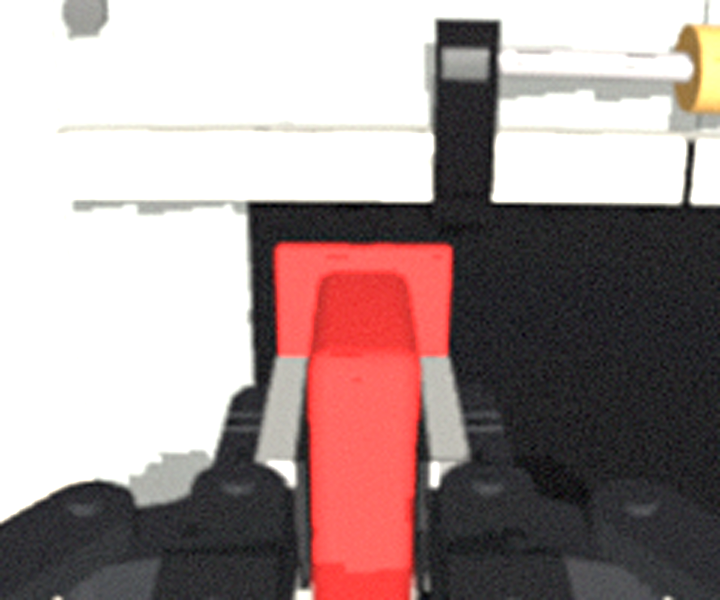

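The crop shows the handle firmly between the pads and the shutter partly drawn, about 30 mm by both TCP travel and the 8.1 N spring force. It needs 5 mm more.

>>> drive_tool --rows '[[[0,-0.002,0],0],[[0,-0.002,0],0],[[0,-0.001,0],0],[[0,0,0],0],[[0,0,0],0],[[0,0,0],0],[[0,0,0],0],[[0,0,0],0],[[0,0,0],0],[[0,0,0],0]]'

```text
t: 12.95
tool_pos: [0.5201, -0.1367, 0.1126]
tool_rot: [2.345, 2.087, 0.005]
contact_force: [8.8, 0.9, -0.9]
opening: 0.0147
grip_force: 59.9
```

Run:
```python
from h import *
o=ctrl.get_obs(); d=o['tool_pos'][:2]-np.array([.5545,-.1409])
print(o['contact_force'],o['grip_force'],'travel',-d@[np.cos(YAW),np.sin(YAW)])
d=snap('wrist','wrist4'); e=snap('top','top4')
# shutter far edge vs. yellow ticks: both at pictures; top crop beside wide wrist crop
a=cv2.resize(e['image'][160:280,305:445],None,fx=5,fy=5,interpolation=cv2.INTER_CUBIC)
cv2.imwrite('pics/c5.png',cv2.convertScaleAbs(a,alpha=1.8))
```

```text
[ 8.79563578  0.85792553 -0.94419884] 59.88892614841461 travel 0.03468715862021317
```

View pics/c5.png

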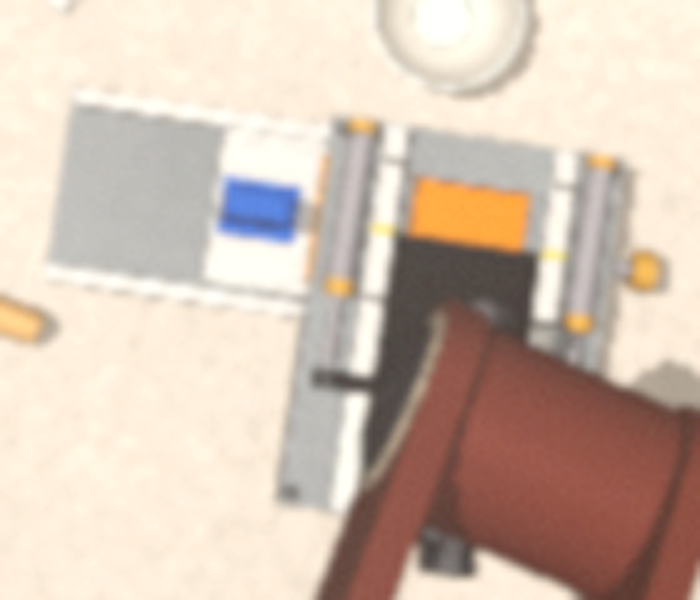

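The shutter's far edge, crop (398,238)–(535,252), lies on the line through the yellow ticks at (383,230) and (553,255), within about 1 mm. The carrier is pushed in and untouched, and nothing else has moved. I'm handing it in.

```bash
python3 -c "
from station import ctrl
print(ctrl.finish_job())"
```

```text
the job is handed in; nothing more can be done
None
```

I handed the job in at about 13 s: the carrier went home on the hidden stop (20.8 N push) and was let go, and the gripper is holding the shutter by its red handle at about 34.7 mm of travel; no verdict came back.

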